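# Set a board to the length stop of a hand-saw station

### The job

Get the board ready to be sawn to length: push the flip stop that has the adjusting thumbscrew over from behind so that it flips all the way down in front of the fence, then slide the board along until its end butts against the tip of that screw, with its long edge flat against the fence. Only push with the fingers: do not grip the stop, do not lift the board, leave the other two stops flipped up and the bowl, brush and sanding block where they are.

Things in the scene. Friction and masses are not known exactly. Their poses are not given: they have to be found in the camera images.
- saw_station: fixed saw station: plywood base 18 mm thick on the bench, aluminium fence 30 mm thick and 55 mm high on it (top 73 mm above the bench). Origin: bench level, plane of the fence's front face, at the saw kerf. x through the fence away from the robot, y along it to the left, z up. Base x -125 to 50 mm; base and fence y -365 to 275 mm. Stops are at y > 0, the board starts at y < 0.
- fine_stop: the flip stop with a thumbscrew, the one to use: dark steel carriage fixed on the fence top, 50 to 230 mm left of the kerf, with an aluminium L-shaped arm. Origin: on the fence top, 20 mm behind the front face, below the pivot; axes as the station's. Carriage 30 mm deep, y -17 to 39 mm, 31 mm high, black lock knob at y 29 mm. Arm pivot pin along y, 23 mm above the origin (96 mm above the bench).
- fine_arm (a joint): angle of the thumbscrew stop's arm, rad: 0 flipped up (resting on its limit), 3.23 right down (limit). Turns lightly; pushed forward (to -x) by about 0.87 rad it passes its balance point and then falls down by its own weight (120 g) in about a second. The arm in its plane: short limb 30 mm from pivot to a right-angled corner, then long limb 75 mm to the free end.
- fine_arm_end (a point): middle of the long limb's free end (limbs 14 mm wide in y, 12 mm thick). Up: short limb points back, long limb stands up behind the pivot leaning 5 degrees away from the robot, end about 168 mm above the bench, 57 mm behind the fence's front face. Down: short limb points level to the front, long limb hangs in front of the fence (4 mm gap), end 3 mm above the base.
- screw_tip (a point): centre of the flat 10 mm round tip of the thumbscrew on which the board's end must butt. The screw crosses the long limb 10 mm from its end, along y: tip 30 mm to the right (-y) of the arm's middle, round head 22 mm wide on the left, 20 to 32 mm from it. When down, the tip is 13 mm above the base and 10 mm in front of the fence. y axis along the fence to the left.
- plain_stop1: a plain flip stop, same carriage and arm but no screw; must stay up. Origin as for fine_stop
- plain_arm1 (a joint): angle of its arm, 0 flipped up, 3.23 down
- plain_stop2: the other plain flip stop, must stay up. Origin as for fine_stop
- plain_arm2 (a joint): angle of its arm, 0 flipped up, 3.23 down
- board: loose planed wooden board lying flat on the base in front of the fence, 80 mm wide (x), 240 mm long (y), 20 mm thick, about 0.3 kg. Origin: centre of its underside, z up, y to the left
- corner_stop (a point): corner of the board at its left end (towards the stops) on the edge that faces the fence, at half thickness
- corner_free (a point): corner of the board at its right end on the edge that faces the fence, at half thickness
- bowl: white bowl, 130 mm wide, 65 mm high, on the bench behind the fence; origin under its centre
- brush: flat black-handled brush lying on the bench to the left of the station, 225 mm long, 70 mm wide, 14 mm thick; origin in its underside where the bristles (towards +x) meet the metal ferrule
- sanding_block: cork sanding block 110 x 58 x 34 mm on the bench behind the fence; origin under its centre

How it is judged:
By the outcome, as a careful person would: the job done as asked, in the order asked, and still so for the second after the job is handed in, with the robot touching nothing.
It also fails if it takes over 72 s, if anything falls off the work surface, if the arm or the gripper's body presses on something with over 40 N, if the wrist force passes 120 N, or if a joint passes its speed limit or range.

### The arm

A 6-joint arm with a two-finger parallel gripper is mounted at the origin on the work surface. World frame = base frame: x ahead of the robot, y to its left, z up, the work surface at z = 0. Lengths are in m, angles in degrees, forces in N, time in s.
With the tool pointing down it reaches from about 0.275 to 0.85 m from the base axis. Payload 5.2 kg.
Tool frame: the origin (TCP) lies at the very end of the fingers, on their centre line; the grasp point (between the pads) lies 19 mm behind it (bot.grip_depth is the distance from the TCP to the grasp point, in m); z points along the fingers, y is the line along which they close (so a half turn about z gives the same grasp; the last joint's range is limited). The gripper opens to 85 mm and grips with 20 to 120 N. Pads are 22 mm wide; open, the fingers measure 114 mm over their backs; the gripper's body (76 mm by 85 mm) begins 54 mm behind the grasp point. The pads swing forward as they close: fully open they stand 13 mm farther back than shut.
Start: joints at [-83.411, 14.817, 87.949, -0, 77.235, -11.62], TCP at [0.172, -0.522, 0.231] pointing down, gripper open.
Joint ranges: [-179.93, 179.93], [-52.35, 119.4], [10.71, 147.94], [-69.91, 249.91], [12.55, 155.21], [-178.61, 178.61]. Speed limits (degrees/s): [147.25, 147.25, 180, 180, 180, 180].

### API

Orientations are given as a 3x3 rotation matrix whose columns are the frame's x, y, z axes.
In Python, from station import bot, kinematics, camera gives the robot as it stands. Calls block until the motion is done:
- bot.move_ptp(position, orientation): joint-space move of the TCP to a pose.
- bot.line_to(position, v=0.15, ori=None, guard=None): straight line of the TCP; ori=None keeps the orientation; v is the mean speed in m/s. With guard (N) it stops when the force on the tool has changed by that much, and returns True; else False.
- bot.move_j(angles): joint-space move.
- bot.command_gripper(opening): finger opening in m; the grip force is fixed at half the most; returns when the fingers have stopped.
- bot.sleep(seconds).
- kinematics.inverse_kinematics(position, orientation): joint angles nearest the present ones, or None.
- camera(name): name is "scene" or "top" or "wrist"; returns a dict with "pixels" (400x640x3 uint8, blue, green, red), "intrinsics" (3x3 intrinsics, pixels), "k1" (the pictures are not rectified: a ray, as slopes to the right and down, at radius r is drawn at 1 + k1 r^2 times it, then the intrinsics apply), "position" and "orientation" of the camera in the world. Camera axes: x right, y down, z forward; pixel columns grow to the right and rows downward; lengths in m; the calibration is good to about 2 mm. A picture is of the moment at which its call begins. There is no depth.
A pose or a line that the arm cannot do raises bot.Unreachable and nothing moves.
- bot.job_done(): hands the job in; it is judged then, once.
Readings, each from a call of its own:
- bot.current_time(): time.
- bot.current_joint_positions(): joint angles.
- bot.current_joint_vel(): joint speeds.
- bot.current_joint_torque(): joint torques, N m.
- bot.current_eef_pos(): TCP position.
- bot.current_tcp_rot(): TCP orientation.
- bot.current_wrist_force(): force on the tool from outside, world axes, zero at the start.
- bot.current_ft_torque(): the same for the moment, N m.
- bot.current_width(): finger opening in m.
- bot.current_finger_force(): force on a finger pad.
Only numpy, scipy, OpenCV 4.12 (cv2) and the standard library are available. Lean on these libraries where they do the work, as an engineer would, in place of code of your own. Each camera call takes 0.05 s, during which the arm holds its last target. There are 200 camera calls.

## Working session

There is one attempt and no reset: what is moved stays moved. The work goes in short steps, each a Python script; the robot and the scene stay as the last script left them, time stands still between calls to the robot, and variables do not carry over. Pictures are saved under pics/ and viewed, at most 10 in all, crops included, and the job is handed in when it is done.

```bash
ls; mkdir -p pics
cat > h.py <<'E'
import numpy as np, cv2
from station import bot, kinematics, camera
def ray(c,u,v):
    K=c["intrinsics"]; k=c["k1"]
    d=np.array([(u-K[0][2])/K[0][0],(v-K[1][2])/K[1][1]])
    s=d.copy()
    for _ in range(30): s=d/(1+k*(s@s))
    r=np.array(c["orientation"])@np.array([s[0],s[1],1.])
    return np.array(c["position"]),r/np.linalg.norm(r)
def onz(c,u,v,z):
    p,r=ray(c,u,v); return p+r*(z-p[2])/r[2]
def proj(c,P):
    q=np.array(c["orientation"]).T@(np.array(P)-np.array(c["position"])); s=q[:2]/q[2]
    s=s*(1+c["k1"]*(s@s)); K=c["intrinsics"]
    return np.array([K[0][0]*s[0]+K[0][2],K[1][1]*s[1]+K[1][2]])
E
python3 - <<'E'
from h import *
for n in ["scene","top"]:
    c=camera(n); cv2.imwrite(f"pics/{n}0.png",np.array(c["pixels"])); print(n,c["position"],c["intrinsics"],c["k1"]); print(c["orientation"])
    import pickle; pickle.dump(c,open(n+".pkl","wb"))
E
```

```text
pics
scene [ 1.31585854 -0.21204257  1.2080085 ] [[461.97218105   0.         315.95780881]
 [  0.         461.97218105 204.1214105 ]
 [  0.           0.           1.        ]] -0.10299852357849462
[[ 0.40708576  0.73540595 -0.54171882]
 [ 0.91335963 -0.33258187  0.23486909]
 [-0.00744173 -0.59039596 -0.80707945]]
top [0.38756629 0.07875644 1.18704336] [[463.20236942   0.         322.95771281]
 [  0.         463.20236942 193.39483704]
 [  0.           0.           1.        ]] -0.13062678329410315
[[ 0.06181146 -0.9748581   0.21408182]
 [-0.99808545 -0.06084268  0.0111179 ]
 [ 0.00218694 -0.21435917 -0.97675246]]
```

View pics/scene0.png

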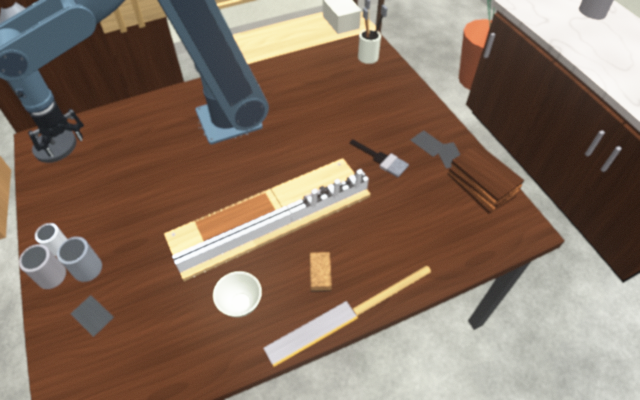

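View pics/top0.png

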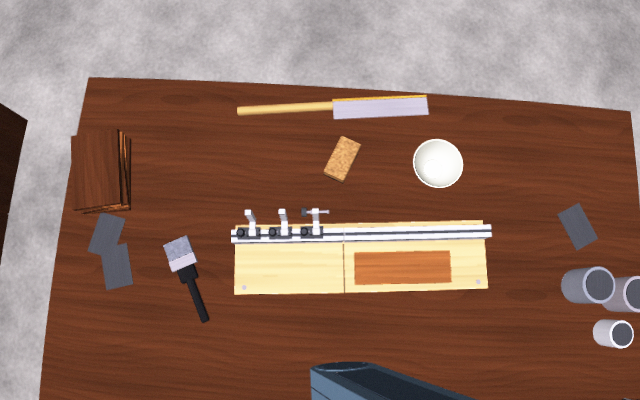

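The top view shows the screw stop nearest the kerf (u≈315, v≈212, screw head at 304), two plain stops at u≈282 and 250, the kerf at u≈344, and the board at u 354–451, v 250–284. Next I'll enlarge this area.

Run:
```python
from h import *
import pickle
c=pickle.load(open("top.pkl","rb")); im=np.array(c["pixels"])
cr=cv2.resize(im[200:300,225:355],None,fx=6,fy=6,interpolation=cv2.INTER_CUBIC); cv2.imwrite("pics/crop1.png",cr)
# wood base mask
hsv=cv2.cvtColor(im,cv2.COLOR_BGR2HSV)
def quad(m):
    n,l,s,_=cv2.connectedComponentsWithStats(m.astype(np.uint8)); k=1+np.argmax(s[1:,4]); 
    cs,_=cv2.findContours((l==k).astype(np.uint8),0,2); return cv2.minAreaRect(cs[0]),s[k]
print(hsv[270,300],hsv[265,400],hsv[350,250])
roi=np.zeros(im.shape[:2],bool); roi[235:300,225:500]=1
H,S,V=[hsv[...,i].astype(int) for i in range(3)]
board=roi&(V>140)&(S>150); r,_=quad(board); b=cv2.boxPoints(r); print("board px",b)
for p in b: print("  ",onz(c,*p,0.038).round(4))
for n,p,z in [("baseFL",(234.5,294),.018),("baseFR",(488,288.5),.018),("kerf front",(344,292),.018),("fenceTopfrontL",(232,242.5),.073),("fenceTopfrontR",(491,236.5),.073)]:
    print(n,onz(c,*p,z).round(4))
```

```text
[ 25  67 253] [ 12 174 192] [  9 163 114]
board px [[354.57053 252.07544]
 [449.7327  250.75372]
 [450.17337 282.4837 ]
 [355.0112  283.80542]]
   [0.4957 0.0045 0.038 ]
   [ 0.5124 -0.234   0.038 ]
   [ 0.4338 -0.2363  0.038 ]
   [ 0.418  -0.0005  0.038 ]
baseFL [0.3739 0.2962 0.018 ]
baseFR [ 0.4239 -0.34    0.018 ]
kerf front [0.3968 0.0244 0.018 ]
fenceTopfrontL [0.4965 0.3037 0.073 ]
fenceTopfrontR [ 0.5491 -0.328   0.073 ]
```

View pics/crop1.png

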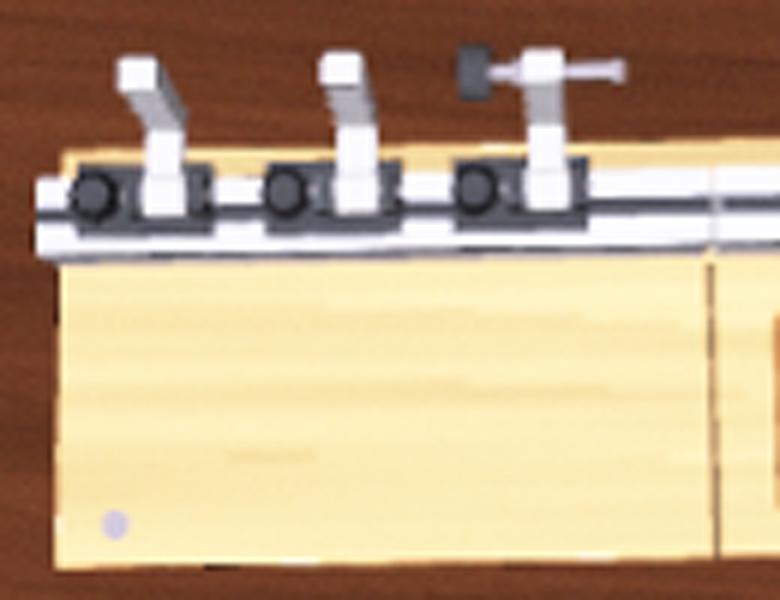

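The crop confirms it: the thumbscrew arm's end is at crop (543,62), i.e. px (315.6,210.5), with the head on its left. The plain arms' ends are at crop (138,75) and (342,70). I'll flip the stop next.

```bash
cat >> h.py <<'E'
yaw=np.radians(4.65); ex=np.array([np.cos(yaw),np.sin(yaw),0]); ey=np.array([-np.sin(yaw),np.cos(yaw),0])
O=np.array([0.5205,0.033,0])
def W(x,y,z): return O+x*ex+y*ey+np.array([0,0,z])
def S(p): d=np.array(p)-O; return np.array([d@ex,d@ey,p[2]])
# tool x along station -y or +y ; tool y along station x; z down
R1=np.column_stack([ey,ex,[0,0,-1.]]); R2=np.column_stack([-ey,-ex,[0,0,-1.]])
E
python3 - <<'E'
from h import *
import pickle
c=pickle.load(open("top.pkl","rb"))
for n,p,z in [("end",(315.6,210.7),.168),("carriageR",(225+588/6-.5,200+200/6-.5),.104),("carriageL",(225+453/6,200+200/6),.104),("bLf",(354.57,252.07),.038),("bRf",(449.73,250.75),.038),("bL",(355,283.8),.038),("bR",(450.2,282.5),.038),("kerf",(344,292),.018),("kerftop",(225+712/6,200+255/6),.073),("FL",(232,242.5),.073),("FR",(491,236.5),.073),("bFL",(234.5,294),.018),("bFR",(488,288.5),.018)]:
    print(n,S(onz(c,*p,z)).round(4))
for R in (R1,R2): print(kinematics.inverse_kinematics(W(.1,.07,.3),R),kinematics.inverse_kinematics(W(-.045,-.3,.023),R))
print(bot.current_time())
E
```

```text
end [0.0555 0.067  0.168 ]
carriageR [0.0139 0.0523 0.104 ]
carriageL [0.0136 0.1041 0.104 ]
bLf [-0.027  -0.0264  0.038 ]
bRf [-0.0297 -0.2655  0.038 ]
bL [-0.1048 -0.0251  0.038 ]
bR [-0.1083 -0.2614  0.038 ]
kerf [-0.124   0.0015  0.018 ]
kerftop [-0.0065  0.0017  0.073 ]
FL [-0.0019  0.2717  0.073 ]
FR [-0.0008 -0.3621  0.073 ]
bFL [-0.1248  0.2742  0.018 ]
bFR [-0.1265 -0.3639  0.018 ]
[ 7.13005839e-03  2.07857734e+01  7.01460010e+01 -2.54444375e-14
  8.90682256e+01 -4.64286994e+00] [-3.95881764e+01  2.91440292e+01  9.91630320e+01 -2.54444375e-14
  5.16929387e+01 -4.42381764e+01]
[ 7.13005839e-03  2.07857734e+01  7.01460010e+01 -2.54444375e-14
  8.90682256e+01  1.75357130e+02] [-3.95881764e+01  2.91440292e+01  9.91630320e+01 -2.54444375e-14
  5.16929387e+01  1.35761824e+02]
0.1
```

Run:
```python
from h import *
bot.command_gripper(0.0)
p=bot.current_eef_pos(); bot.line_to([p[0],p[1],.3],v=.2)
bot.move_ptp(W(.105,.068,.3),R1)
bot.line_to(W(.105,.068,.14),v=.2)
print(bot.current_time(), bot.current_wrist_force())
hit=bot.line_to(W(.018,.068,.14),v=.07,guard=15)
print(hit,S(bot.current_eef_pos()),bot.current_wrist_force(),bot.current_time())
bot.sleep(1.)
c=camera("top"); im=np.array(c["pixels"])
cv2.imwrite("pics/flip.png",cv2.resize(im[190:300,225:465],None,fx=3,fy=3,interpolation=cv2.INTER_CUBIC))
```

```text
5.0417 [-0.62014207 -0.57750762  0.32222608]
False [0.01713747 0.06810199 0.14002636] [-0.68542207  0.16436571  0.17528853] 6.4333
```

View pics/flip.png

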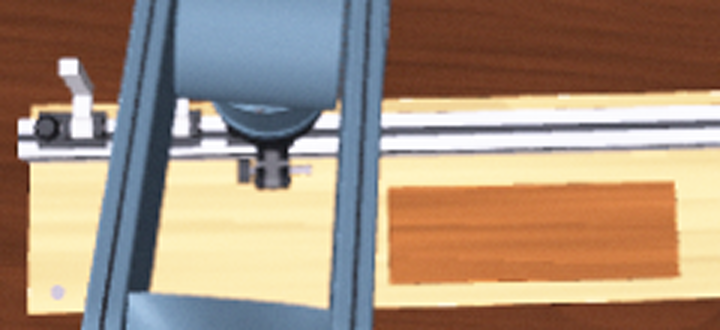

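The screw arm is now in front of the fence (crop (272,170), screw tip at (308,170)). I'll back off and look before pushing the board.

Run:
```python
from h import *
bot.line_to(W(.018,.068,.26),v=.2)
R3=np.column_stack([-ex,ey,[0,0,-1.]]); R4=np.column_stack([ex,-ey,[0,0,-1.]])
q0=np.array(bot.current_joint_positions())
best=min((R for R in (R3,R4)),key=lambda R:np.abs(np.array(kinematics.inverse_kinematics(W(-.15,-.145,.2),R))-q0).max())
bot.move_ptp(W(-.15,-.145,.2),best); bot.command_gripper(.06)
c=camera("top"); im=np.array(c["pixels"]); s=camera("scene"); si=np.array(s["pixels"])
cv2.imwrite("pics/f2.png",np.vstack([cv2.resize(im[195:300,225:465],(720,315),interpolation=cv2.INTER_CUBIC),cv2.resize(si[150:245,210:450],(720,285),interpolation=cv2.INTER_CUBIC)]))
bot.line_to(W(-.15,-.145,.024),v=.15)
h=bot.line_to(W(-.086,-.145,.024),v=.04,guard=6)
print(h,S(bot.current_eef_pos()),bot.current_wrist_force(),bot.current_time())
```

```text
True [-0.11288213 -0.14474148  0.02367318] [ 0.66776782 -0.21279864 -0.38599092] 12.3
```

View pics/f2.png

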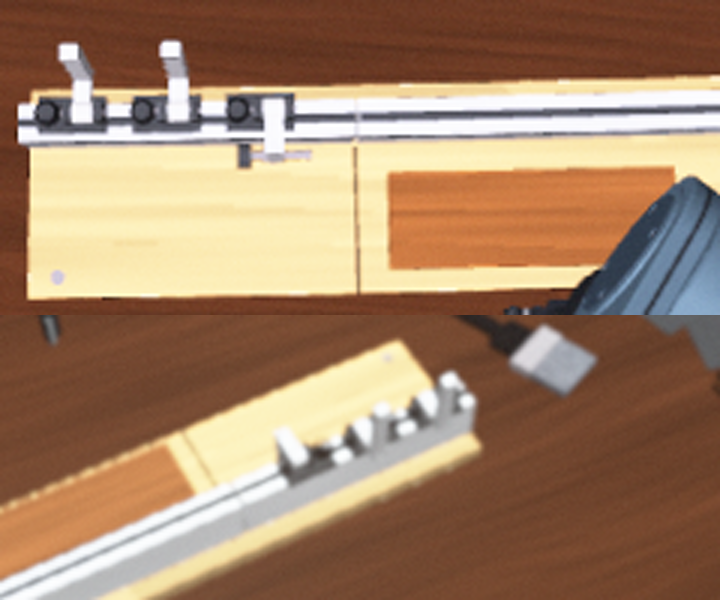

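The stop is fully down and both plain stops are still up; the screw tip is at px ≈(329,247). The guard tripped early, from breakaway when the fingers met the board, so I'll carry on with a higher guard.

Run:
```python
from h import *
h=bot.line_to(W(-.086,-.145,.024),v=.03,guard=14)
print(h,S(bot.current_eef_pos()),bot.current_wrist_force(),bot.current_time())
p=S(bot.current_eef_pos())
bot.line_to(W(p[0]-.04,p[1],.024),v=.1)
bot.line_to(W(p[0]-.04,p[1],.14),v=.2)
bot.move_ptp(W(-.046,-.315,.14),R1); bot.command_gripper(.036)
bot.line_to(W(-.046,-.315,.024),v=.12)
h=bot.line_to(W(-.046,-.225,.024),v=.04,guard=14)
print(h,S(bot.current_eef_pos()),bot.current_wrist_force(),bot.current_time())
c=camera("top"); im=np.array(c["pixels"])
cv2.imwrite("pics/s1.png",cv2.resize(im[205:300,275:475],(800,380),interpolation=cv2.INTER_CUBIC))
```

```text
True [-0.09119708 -0.14459344  0.02339699] [-0.1554426  -0.41689556  0.08565617] 13.075
True [-0.04586566 -0.3102964   0.02626493] [-1.72417258  0.71727091  5.58162786] 17.9583
```

View pics/s1.png

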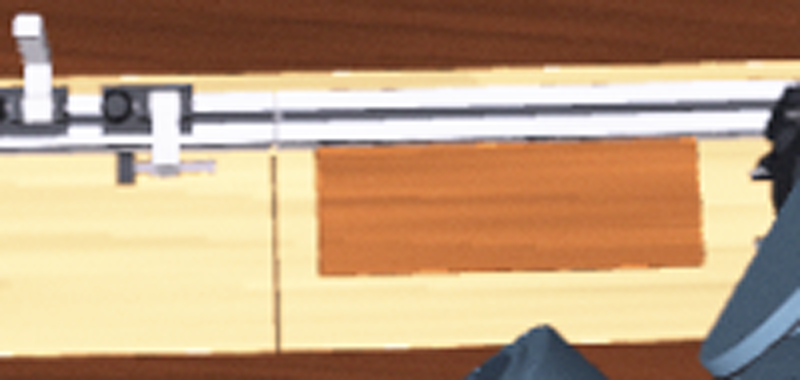

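The board is now at the fence. The gripper stopped at y=-0.310 before reaching it, with an upward force, so the half-open linkage is probably touching the fence. I'll turn the hand 90° and push with closed fingers.

Run:
```python
from h import *
bot.line_to(W(-.046,-.315,.15),v=.15)
print("z ft free",bot.current_wrist_force())
bot.command_gripper(0)
R3=np.column_stack([-ex,ey,[0,0,-1.]]); R4=np.column_stack([ex,-ey,[0,0,-1.]])
q0=np.array(bot.current_joint_positions())
best=min((R3,R4),key=lambda R:np.abs(np.array(kinematics.inverse_kinematics(W(-.036,-.315,.15),R))-q0).max())
bot.move_ptp(W(-.036,-.315,.15),best)
print(bot.line_to(W(-.036,-.315,.026),v=.1,guard=10),S(bot.current_eef_pos()),bot.current_wrist_force())
h=bot.line_to(W(-.036,-.235,.026),v=.04,guard=14)
print(h,S(bot.current_eef_pos()),bot.current_wrist_force(),bot.current_time())
c=camera("top"); im=np.array(c["pixels"])
cv2.imwrite("pics/s2.png",cv2.resize(im[205:300,275:475],(800,380),interpolation=cv2.INTER_CUBIC))
```

```text
z ft free [-0.52813507  0.15882712 -0.23361723]
False [-0.03554238 -0.31544437  0.02674289] [-0.91664091  1.25966236  0.19397767]
False [-0.03599454 -0.23507736  0.02600096] [ 0.02623693 -1.75185762 -0.34624409] 24.3583
```

View pics/s2.png

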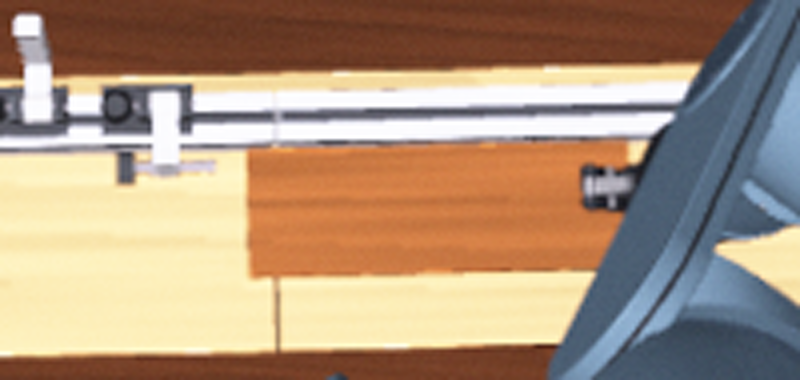

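The board slides cleanly along the fence; its left end is at crop u≈248 and the tip at 215, leaving about 20 mm to go.

Run:
```python
from h import *
R=np.array(bot.current_tcp_rot())
def st(t): print(t,S(bot.current_eef_pos()).round(4),np.round(bot.current_wrist_force(),2),round(bot.current_time(),2))
print(bot.line_to(W(-.036,-.195,.026),v=.025,guard=7)); st("slide")
p=S(bot.current_eef_pos())
bot.line_to(W(-.036,p[1]-.03,.026),v=.1)
bot.line_to(W(-.036,p[1]-.03,.13),v=.2)
yc=p[1]+.015+.12
bot.line_to(W(-.15,yc,.13),v=.2); bot.command_gripper(.06)
bot.line_to(W(-.15,yc,.026),v=.15)
print(bot.line_to(W(-.11,yc,.026),v=.08,guard=8)); 
print(bot.line_to(W(-.085,yc,.026),v=.03,guard=12)); st("fence")
bot.line_to(W(-.15,yc,.026),v=.1); bot.line_to(W(-.15,yc,.15),v=.2)
bot.command_gripper(0)
# final nudge in line with screw
bot.line_to(W(-.15,p[1]-.04,.15),v=.25)
bot.line_to(W(-.024,p[1]-.04,.13),v=.25)
bot.line_to(W(-.024,p[1]-.04,.026),v=.15)
bot.line_to(W(-.024,p[1]-.006,.026),v=.06)
print(bot.line_to(W(-.024,p[1]+.01,.026),v=.015,guard=7)); st("nudge")
bot.line_to(W(-.024,p[1]-.04,.026),v=.1)
bot.line_to(W(-.024,p[1]-.04,.2),v=.2)
bot.line_to(W(-.2,p[1]-.1,.25),v=.25); st("end")
c=camera("top"); im=np.array(c["pixels"])
cv2.imwrite("pics/s3.png",cv2.resize(im[195:300,275:475],(800,420),interpolation=cv2.INTER_CUBIC))
```

```text
True
slide [-0.0359 -0.2153  0.026 ] [ 0.65 -4.71  0.23] 25.32
False
True
fence [-0.0912 -0.08    0.0255] [-0.2  -0.26 -1.19] 30.35
True
nudge [-0.024  -0.2153  0.0259] [-0.19 -1.92  0.71] 36.12
end [-0.1998 -0.315   0.2495] [ 0.71  0.24 -0.48] 38.62
```

View pics/s3.png

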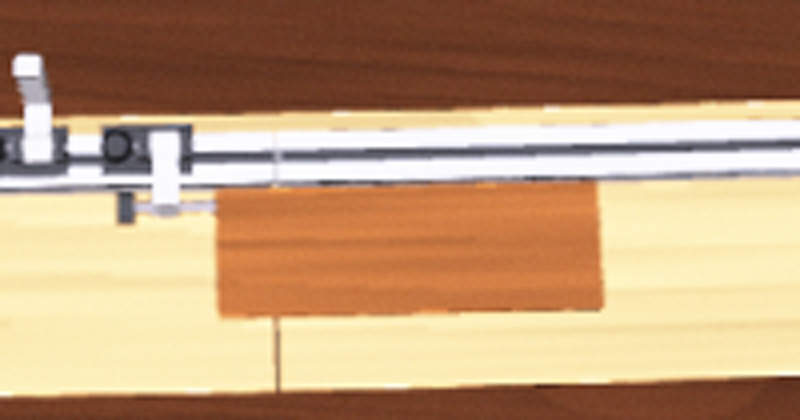

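The board's end meets the screw tip (crop (216,207)) and its long edge is flush with the fence. I'll finish with one gentle two-finger press against the fence, then hand in.

Run:
```python
from h import *
bot.command_gripper(.06)
bot.line_to(W(-.15,-.1,.2),v=.25); bot.line_to(W(-.15,-.1,.026),v=.15)
bot.line_to(W(-.097,-.1,.026),v=.08)
print(bot.line_to(W(-.086,-.1,.026),v=.015,guard=7),S(bot.current_eef_pos()))
bot.line_to(W(-.15,-.1,.026),v=.1); bot.line_to(W(-.15,-.1,.2),v=.2); bot.line_to(W(-.2,-.315,.25),v=.25)
c=camera("top"); im=np.array(c["pixels"])
d=cv2.absdiff(im[195:300,225:475],im[195:300,225:475]); 
hsv=cv2.cvtColor(im,cv2.COLOR_BGR2HSV); roi=np.zeros(im.shape[:2],np.uint8); roi[235:292,275:475]=1
m=roi*((hsv[...,2]>140)&(hsv[...,1]>150)).astype(np.uint8)
k=max(cv2.findContours(m,0,2)[0],key=cv2.contourArea)
for p in cv2.boxPoints(cv2.minAreaRect(k)): print(S(onz(c,*p,.038)).round(4))
print("tip",S(onz(c,329,247,.031)).round(4),bot.current_time())
bot.job_done()
```

```text
True [-0.09120986 -0.09974024  0.02564396]
[-0.0013  0.0367  0.038 ]
[-0.002  -0.2028  0.038 ]
[-0.0801 -0.1998  0.038 ]
[-0.0788  0.0369  0.038 ]
tip [-0.0124  0.0365  0.031 ] 45.825
the job is handed in; nothing more can be done
```

The job is handed in at 45.8 s: the screw stop is flipped down, the board's end butts on its tip to within camera accuracy with its long edge against the fence, and both plain stops are still up.

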